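# Walk the sticky drill-bit well cover shut

### The arm

A 7-joint arm with a two-finger parallel gripper is mounted at the origin on the work surface. World frame = base frame: x ahead of the robot, y to its left, z up, the work surface at z = 0. Lengths are in m, angles in degrees, forces in N, time in s.
With the tool pointing down it reaches from about 0.425 to 0.875 m from the base axis. Payload 4.7 kg.
Tool frame: the origin (TCP) lies at the very end of the fingers, on their centre line; the grasp point (between the pads) lies 19 mm behind it; z points along the fingers, y is the direction in which the jaws open and shut (so a half turn about z gives the same grasp; the last joint's range is limited). The gripper opens to 87 mm and grips with 3 to 60 N. Pads are 19 mm wide; open, the fingers measure 117 mm over their backs; the gripper's body (75 mm by 190 mm) begins 51 mm behind the grasp point.
Start: joints at [77.355, 18.392, -4.016, 83.108, 1.295, 78.541, -3.26], TCP at [0.151, -0.632, 0.223] pointing down, gripper open.
Joint ranges: [-163.93, 163.93], [-17.29, 119.83], [-79.2, 71.16], [3.27, 140.29], [-89.18, 269.18], [5.43, 117.66], [-154.24, 154.24]. Speed limits (degrees/s): [147.25, 147.25, 180, 180, 180, 180, 180].

### API

Orientations are given as [roll, pitch, yaw] about the fixed x, y, z axes, in that order (R = Rz(yaw) Ry(pitch) Rx(roll)).
In Python, from cell import env gives the robot as it stands.
- The arm moves only by the tool servo_tool, never from a script. Its argument "increments" is a list that holds one entry, the list of rows, each a list of 7 numbers: the shift along the tool's x, y, z in m, then the turn, a rotation vector about the tool's x, y, z in degrees, then the opening, from -1 (shut) to 1 (fully open). In form: [[[dx, dy, dz, rx, ry, rz, fingers], ...]]. A call has 1 to 20 rows; each row is the pose to reach, as a shift and turn from the pose commanded when the call began, along the tool's axes at that moment; what a row does not reach only later rows make up. A row lasts 1/10 s, in which the tool goes at most 50 mm and 8.59 degrees, less where a joint would pass 70% of its speed; a pose out of reach is approached as far as the arm can. A call with a gripper value outside its range is refused whole. The fingers move at their own pace and stop on an object; "squeeze" is the grip in N (left out, the last holds). Time passes only in rows, so rows that repeat a pose let the fingers close. It gives the time, the measured TCP pose, the force and the opening at its end, in the units of the state.
- env.get_obs(): the state, without advancing time (a new reading comes with each control period).
- env.read_camera(name): name is "scene" or "top" or "wrist"; returns a dict with "frame" (480x640x3 uint8, blue, green, red), "intrinsics" (3x3 intrinsics, pixels), "D" ([k1, k2, p1, p2, k3] as OpenCV has them; the pictures are not rectified), "rvec" (rotation vector, rad) and "tvec" (3), from world to camera coordinates, as OpenCV has them. Camera axes: x right, y down, z forward; pixel columns grow to the right and rows downward; lengths in m; the calibration is good to about 2 mm. A picture is of the moment at which its call begins. There is no depth.
- env.sign_off(): hands the job in, once; it reports no verdict.
The state is a dict: "time_s": time; "qpos": joint angles; "joint_velocities": joint speeds; "effort": joint torques, N m; "tool_pos": TCP position; "tool_rot": TCP orientation; "force": force on the tool from outside, world axes, zero at the start; "wrist_torque": the same for the moment, N m; "grip_width": finger opening in m.
Only numpy, scipy, OpenCV 4.12 (cv2) and the standard library are available. Lean on these libraries where they do the work, as an engineer would, in place of code of your own. Each camera call takes 0.05 s, during which the arm holds its last target.

### The job

Close the drill-bit well before drilling starts: slide its orange cover away from the grey deck until it is fully home on both black stops. It jams if one end gets ahead, so push its two black tabs in turn with closed fingers, never gripping them and never harder than 30 N (three kilos), and finish by pressing first the left tab, then the right tab, home against its stop with a steady 10 to 12 N for about a second each. Then back away, and leave the chuck, the jar and the bearing block where they stand.

Things in the scene. Friction and masses are not known exactly. Their poses are not given: they have to be found in the camera images.
- well: Fixed fixture, 200 (x) x 340 (y) mm, 47 mm high; origin on the bench, +x = closing direction (away from the robot, yaw within 0.25), +y = left. Cover runs at 30 mm height under side lips and a grey deck (x -125 to -37 mm, 200 mm wide), tops at 46.5 mm; only the tabs can be pushed. 4 mm side play: it binds when one tab leads by about 10 to 18 mm; pushing the lagging tab frees it.
- tab_l (a point): Centre of the left (+y) black tab on the cover: 14 mm thick along the well's x, 32 mm wide along y, 38 to 83 mm above the bench. Closed, it is at x = -1 to +5 (as the stop is set), y = +122 mm in the well's frame; it starts at x about -55 to -40 mm. Push its robot-side face, fingertips 8 to 15 mm above the deck. Above deck and lips the space behind and between the tabs is free.
- tab_r (a point): Centre of the right (well -y) black tab, same shape; closed at x = -1 to +5, y = -122 mm in the well's frame.
- cover_mid (a point): Middle of the top face of the orange cover: a flat plate 80 mm along x, 300 mm along y, 8 mm thick, about 0.4 to 0.6 kg with its tabs, loose in the tracks. It drags: one end takes roughly 1 to 4 N to move, and up to half of a harder push is lost in the tracks.
- stop_l: Black rigid stop, 14 x 28 x 12 mm, at the end of the left track; its origin is the middle of its near face, 45 mm ahead of the well's origin. A stop screw with a rigid pad, which the cover's front edge meets, stands 0 to 6 mm out of that face towards the cover, set anew each time and not measured: find it by feel.
- stop_r: The same at the end of the right track, with its own screw setting.
- chuck_c (a point): Bystander: centre of a steel drill chuck standing upright, 38 mm wide, 60 mm high.
- screw_jar_c (a point): Bystander: centre of a small glass jar with grey cap, 48 mm wide, 60 mm high.
- block_c (a point): Bystander: centre of an aluminium bearing block, 44 x 50 x 34 mm.

How it is judged:
By the outcome, as a careful person would: the job done as asked, in the order asked, and still so for the second after the job is handed in, with the robot touching nothing.
It also fails if it takes over 72 s, if anything falls off the work surface, if the arm or the gripper's body presses on something with over 40 N, if the wrist force passes 120 N, or if a joint passes its speed limit or range.

## Working session

There is one attempt and no reset: what is moved stays moved. The work goes in short steps, Python scripts to look and compute and a tool call to move; the robot and the scene stay as the last step left them, time stands still between calls to the robot, and variables do not carry over. Pictures are saved under pics/ and viewed, and the job is handed in when it is done.

Besides the shell and the picture viewer there is one more tool, called after ">>>" in YAML: its name, and indented under it one key for each argument. servo_tool: Moves the arm, as the interface text tells. Its arguments: {"type":"object","properties":{"increments":{"type":"array","items":{"type":"array","items":{"type":"array","items":{"type":"number"}}}},"squeeze":{"type":"number"}},"required":["increments"]}

```bash
ls; mkdir -p pics; python3 - <<'E'
from cell import env
import cv2
o=env.get_obs()
for k,v in o.items(): print(k,v)
for n in ("scene","top"):
    c=env.read_camera(n); cv2.imwrite(f"pics/{n}0.png",c["frame"])
    print(n,c["intrinsics"],c["D"],c["rvec"],c["tvec"])
E
```

```text
pics
time_s 0.0
qpos [77.35493165 18.4394269  -4.0159875  83.17578588  1.29500853 78.54216251
 -3.25861576]
joint_velocities [ 0.01207182 -0.04964697  0.02668933 -0.04131103 -0.01032823 -0.02086736
 -0.0310886 ]
effort [ 2.00162447e-05 -4.91295218e+01 -4.04400984e-01 -3.12524092e+01
 -6.40396331e-02  4.37348220e-02  2.22692161e-04]
tool_pos [ 0.1510418  -0.63162046  0.22144969]
tool_rot [-1.79887874e+02  5.74397134e-03  1.34566619e+01]
force [ 0.75290237 -0.00354713  0.10809327]
wrist_torque [-0.06495015  0.00266263 -0.02042057]
grip_width 0.08702422936208667
scene [[476.40073895   0.         325.42922914]
 [  0.         476.40073895 234.96178531]
 [  0.           0.           1.        ]] [-0.12084546  0.          0.          0.          0.        ] [ 1.48537682  2.26800576 -0.72863797] [ 0.20823658 -0.43897804  1.39805076]
top [[469.43807702   0.         312.95597052]
 [  0.         469.43807702 238.2874205 ]
 [  0.           0.           1.        ]] [-0.00624159  0.          0.          0.          0.        ] [ 2.16718323 -2.15128168  0.07431386] [0.04607423 0.63696665 0.82776794]
```

View pics/scene0.png

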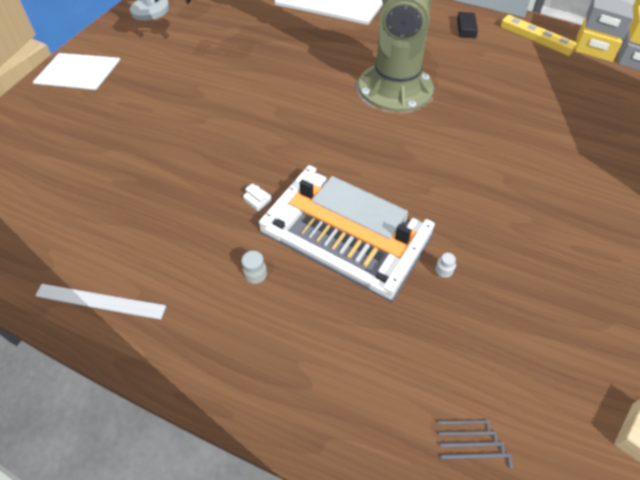

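View pics/top0.png

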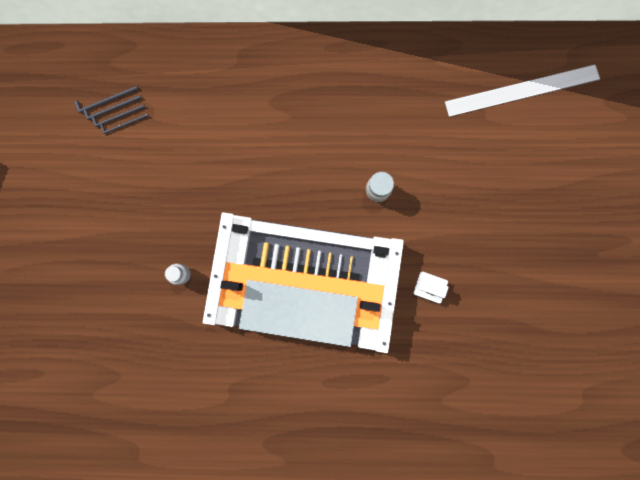

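```bash
cat > h.py <<'E'
import numpy as np, cv2
from scipy.spatial.transform import Rotation as R
def p2w(c,uv,z):
    uv=np.asarray(uv,float).reshape(-1,1,2)
    n=cv2.undistortPoints(uv,c["intrinsics"],c["D"]).reshape(-1,2)
    Rm=cv2.Rodrigues(np.asarray(c["rvec"],float))[0]; t=np.asarray(c["tvec"],float).ravel()
    C=-Rm.T@t; d=np.c_[n,np.ones(len(n))]@Rm
    return C+d*((z-C[2])/d[:,2])[:,None]
def w2p(c,P):
    return cv2.projectPoints(np.asarray(P,float).reshape(-1,3),np.asarray(c["rvec"],float),np.asarray(c["tvec"],float),c["intrinsics"],c["D"])[0].reshape(-1,2)
E
python3 - <<'E'
from cell import env
from h import *
c=env.read_camera("top")
f=c["frame"]; 
z=cv2.resize(f[200:365,160:460],None,fx=2.6,fy=2.6,interpolation=cv2.INTER_CUBIC)
cv2.imwrite("pics/topz.png",z)
print(p2w(c,[[300,280],[0,0],[640,0],[320,480]],0.04))
E
```

```text
[[ 0.56031838  0.07316167  0.04      ]
 [ 1.09887481  0.66505905  0.04      ]
 [ 1.08869086 -0.55949454  0.04      ]
 [ 0.21635494  0.03471932  0.04      ]]
```

View pics/topz.png

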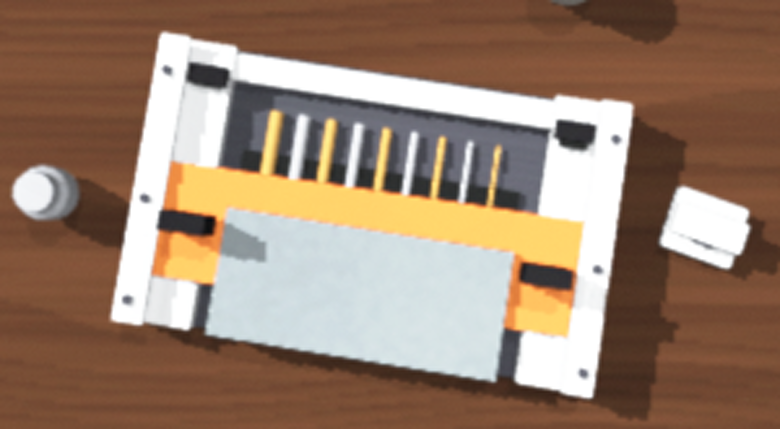

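```bash
python3 - <<'E'
from cell import env
from h import *
from scipy.optimize import least_squares
c=env.read_camera("top")
z2=lambda p:np.array(p)/2.6+[160,200]-0.3
W=np.array([[75,170,47],[-125,170,47],[75,-170,47],[-125,-170,47],[-37,100,46.5],[-37,-100,46.5],[-125,100,46.5],[-125,-100,46.5]])/1000
px=z2([[163,33],[112,320],[632,102],[592,398],[230,207],[515,252],[206,338],[496,381]])
def T(p,P):
    cs,s=np.cos(p[2]),np.sin(p[2]); P=np.asarray(P,float)
    return np.c_[p[0]+cs*P[:,0]-s*P[:,1],p[1]+s*P[:,0]+cs*P[:,1],P[:,2]]
f=lambda p:(w2p(c,T(p,W))-px).ravel()
r=least_squares(f,[0.56,0.05,0],loss='soft_l1')
print(r.x,np.degrees(r.x[2]),f(r.x).reshape(-1,2).round(1))
p=r.x; np.save("well.npy",p)
cs,s=np.cos(p[2]),np.sin(p[2])
def inv(P): 
    d=P[:,:2]-p[:2]; return np.c_[d[:,0]*cs+d[:,1]*s,-d[:,0]*s+d[:,1]*cs]*1000
# tab tops: dark bbox centers
print("tabs(z83)",inv(p2w(c,z2([[187,222],[546,275]]),0.083)), "z60",inv(p2w(c,z2([[187,222],[546,275]]),0.06)))
print("cover front edge", inv(p2w(c,z2([[172,164],[582,220]]),0.038)))
print("stops near", inv(p2w(c,z2([[208,84],[575,145]]),0.045)))
fr=c["frame"].copy()
big=cv2.resize(fr[200:365,160:460],None,fx=2.6,fy=2.6,interpolation=cv2.INTER_CUBIC)
L=[]
for x in(-125,75,-37,45): L.append([[x/1000,-.17,.047],[x/1000,.17,.047]])
for y in(-170,170,100,-100,122,-122): L.append([[-.125,y/1000,.047],[.075,y/1000,.047]])
for l in L:
    a=(w2p(c,T(p,l))-[160,200]+.3)*2.6
    cv2.line(big,tuple(a[0].astype(int)),tuple(a[1].astype(int)),(0,255,0),1)
cv2.imwrite("pics/ov.png",big)
E
```

```text
[ 0.58288935  0.06342692 -0.1416736 ] -8.117299237427957 [[-3.2  0.1]
 [-2.5 -0.1]
 [ 2.9  1. ]
 [ 3.2 -0.2]
 [-1.1  0.2]
 [ 0.2 -0.2]
 [ 0.1 -0.9]
 [ 0.4  0.1]]
tabs(z83) [[ -49.78234636  118.57789501]
 [ -48.444888   -119.07685174]] z60 [[ -50.5474777   123.11805699]
 [ -49.17170951 -121.3440131 ]]
cover front edge [[ -13.10553765  144.56915841]
 [  -8.93279897 -142.76755247]]
stops near [[  45.47519657  127.43573304]
 [  41.08049273 -130.21434326]]
```

View pics/ov.png

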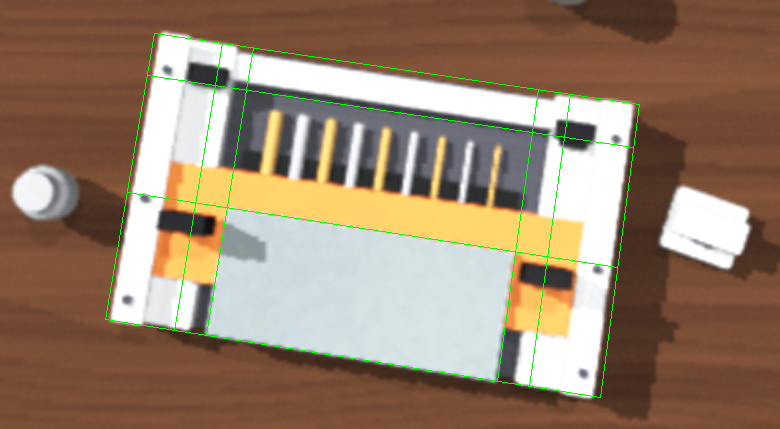

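>>> servo_tool:
  increments:
    - [[0.015, -0.007, 0, 0, 0, 1, -1], [0.045, -0.022, 0, 0, 0, 3, -1], [0.08, -0.038, 0, 0, 0, 5, -1], [0.115, -0.055, 0, 0, 0, 7, -1], [0.15, -0.072, 0, 0, 0, 9, -1], [0.185, -0.089, 0, 0, 0, 11, -1], [0.22, -0.105, 0, 0, 0, 13, -1], [0.255, -0.122, 0, 0, 0, 15, -1], [0.29, -0.139, 0, 0, 0, 17, -1], [0.325, -0.156, 0, 0, 0, 19, -1], [0.36, -0.172, 0, 0, 0, 20.5, -1], [0.385, -0.185, 0, 0, 0, 21.6, -1], [0.405, -0.21, 0, 0, 0, 21.6, -1], [0.41, -0.235, 0, 0, 0, 21.6, -1]]
  squeeze: 20

```text
time_s: 1.6
tool_pos: [0.4973, -0.3057, 0.222]
tool_rot: [-179.9, -0.0, -8.0]
force: [0.7, 0.4, -0.6]
grip_width: 0.0003
```

>>> servo_tool:
  increments:
    - [[-0.003, -0.02, 0, 0, 0, 0, -1], [-0.007, -0.055, 0, 0, 0, 0, -1], [-0.012, -0.09, 0.005, 0, 0, 0, -1], [-0.017, -0.13, 0.01, 0, 0, 0, -1], [-0.022, -0.17, 0.015, 0, 0, 0, -1], [-0.028, -0.21, 0.025, 0, 0, 0, -1], [-0.033, -0.25, 0.035, 0, 0, 0, -1], [-0.038, -0.29, 0.045, 0, 0, 0, -1], [-0.044, -0.33, 0.055, 0, 0, 0, -1], [-0.049, -0.37, 0.065, 0, 0, 0, -1], [-0.054, -0.41, 0.075, 0, 0, 0, -1], [-0.06, -0.45, 0.085, 0, 0, 0, -1], [-0.064, -0.48, 0.095, 0, 0, 0, -1], [-0.066, -0.5, 0.1, 0, 0, 0, -1], [-0.066, -0.5, 0.1, 0, 0, 0, -1], [-0.066, -0.5, 0.1, 0, 0, 0, -1]]

```text
time_s: 3.2
tool_pos: [0.5007, 0.1952, 0.1224]
tool_rot: [179.9, 0.0, -8.1]
force: [0.3, -0.6, -0.2]
grip_width: 0.0005
```

>>> servo_tool:
  increments:
    - [[0, 0, 0.02, 0, 0, 0, -1], [0, -0.001, 0.04, 0, 0, 0, -1], [0.002, -0.002, 0.055, 0, 0, 0, -1], [0.005, -0.003, 0.063, 0, 0, 0, -1], [0.01, -0.003, 0.064, 0, 0, 0, -1], [0.01, -0.003, 0.064, 0, 0, 0, -1]]

```text
time_s: 3.8
tool_pos: [0.5125, 0.1971, 0.059]
tool_rot: [-180.0, -0.1, -8.2]
force: [0.0, -0.4, -0.1]
grip_width: 0.0007
```

```bash
cat >> h.py <<'E'
def state():
    from cell import env
    p=np.load("well.npy"); o=env.get_obs(); t=o["tool_pos"]
    c,s=np.cos(p[2]),np.sin(p[2]); d=t[:2]-p[:2]
    f=o["force"]
    print("t",round(o["time_s"],2),"well xy",(np.array([c*d[0]+s*d[1],-s*d[0]+c*d[1]])*1000).round(2),"z",(t[2]*1000).round(2),"Fw",np.round([c*f[0]+s*f[1],-s*f[0]+c*f[1],f[2]],2),"rot",o["tool_rot"].round(2))
E
python3 - <<'E'
from cell import env
from h import *
state()
for n in ("scene","top","wrist"):
    c=env.read_camera(n); f=c["frame"]
    if n=="scene": f=cv2.resize(f[140:320,230:470],None,fx=3,fy=3,interpolation=cv2.INTER_CUBIC)
    if n=="top": f=cv2.resize(f[200:365,160:460],None,fx=2.6,fy=2.6,interpolation=cv2.INTER_CUBIC)
    cv2.imwrite(f"pics/{n}1.png",f)
E
```

```text
t 3.8 well xy [-88.58 122.41] z 58.96 Fw [ 0.06 -0.39 -0.12] rot [-1.7998e+02 -6.0000e-02 -8.2200e+00]
```

View pics/scene1.png

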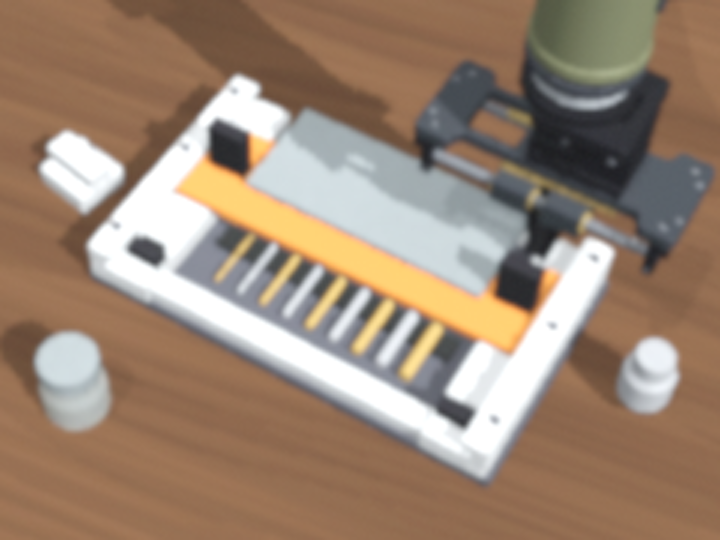

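View pics/top1.png

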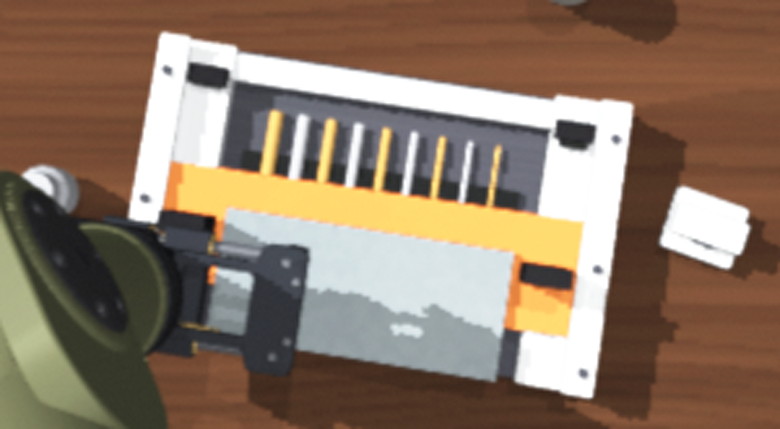

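View pics/wrist1.png

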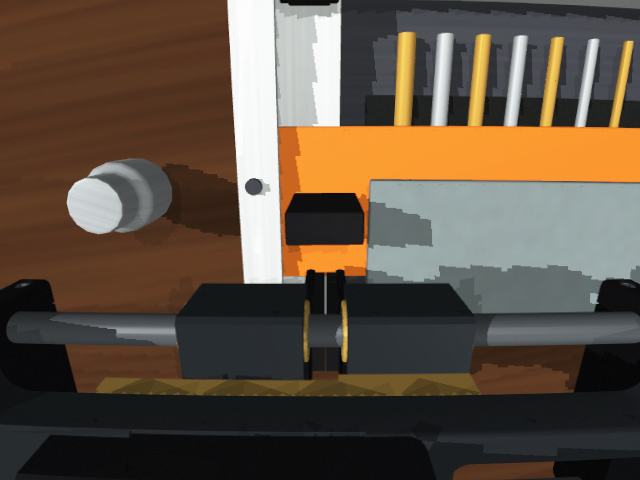

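>>> servo_tool:
  increments:
    - [[0.008, 0, 0, 0, 0, 0, -1], [0.014, 0, 0, 0, 0, 0, -1], [0.018, 0, 0, 0, 0, 0, -1], [0.02, 0, 0, 0, 0, 0, -1], [0.022, 0, 0, 0, 0, 0, -1], [0.024, 0, 0, 0, 0, 0, -1], [0.026, 0, 0, 0, 0, 0, -1]]

```text
time_s: 4.65
tool_pos: [0.5362, 0.1943, 0.0583]
tool_rot: [180.0, 0.1, -8.1]
force: [-3.0, 0.7, 0.5]
grip_width: 0.0002
```

```bash
python3 - <<'E'
from cell import env
from h import *
state()
for n in ("wrist",):
    c=env.read_camera(n); f=c["frame"]
    cv2.imwrite(f"pics/{n}2.png",f)
E
```

```text
t 4.65 well xy [-64.7  122.93] z 58.28 Fw [-3.09  0.3   0.51] rot [ 1.7999e+02  7.0000e-02 -8.1100e+00]
```

View pics/wrist2.png

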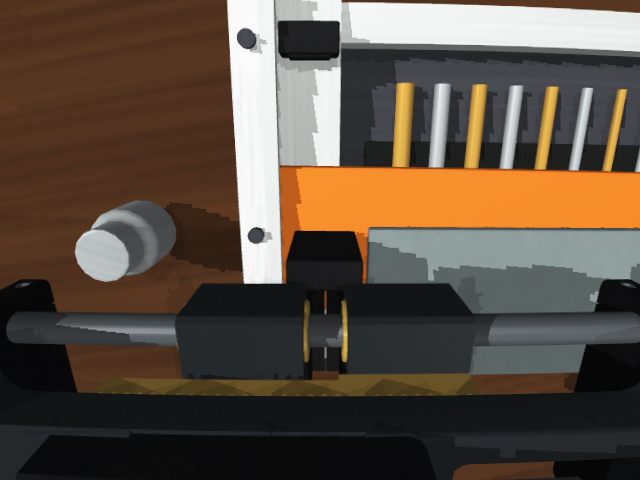

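>>> servo_tool:
  increments:
    - [[0.002, 0, 0, 0, 0, 0, -1], [0.004, 0, 0, 0, 0, 0, -1], [0.006, 0, 0, 0, 0, 0, -1], [0.007, 0, 0, 0, 0, 0, -1], [0.007, 0, 0, 0, 0, 0, -1]]

```text
time_s: 5.2
tool_pos: [0.5441, 0.1927, 0.0585]
tool_rot: [180.0, -0.0, -8.2]
force: [-0.5, -0.0, -0.3]
grip_width: 0.0007
```

```bash
python3 - <<'E'
from h import *
state()
E
```

```text
t 5.2 well xy [-56.61 122.5 ] z 58.46 Fw [-0.46 -0.08 -0.25] rot [ 1.7999e+02 -2.0000e-02 -8.1600e+00]
```

>>> servo_tool:
  increments:
    - [[-0.012, 0, 0, 0, 0, 0, -1], [-0.024, 0.012, 0, 0, 0, 0, -1], [-0.024, 0.05, 0, 0, 0, 0, -1], [-0.024, 0.09, 0, 0, 0, 0, -1], [-0.024, 0.13, 0, 0, 0, 0, -1], [-0.024, 0.17, 0, 0, 0, 0, -1], [-0.024, 0.21, 0, 0, 0, 0, -1], [-0.024, 0.235, 0, 0, 0, 0, -1], [-0.022, 0.244, 0, 0, 0, 0, -1], [-0.016, 0.244, 0, 0, 0, 0, -1], [-0.012, 0.244, 0, 0, 0, 0, -1], [-0.01, 0.244, 0, 0, 0, 0, -1], [-0.008, 0.244, 0, 0, 0, 0, -1], [-0.006, 0.244, 0, 0, 0, 0, -1]]

```text
time_s: 6.6
tool_pos: [0.5028, -0.0462, 0.0582]
tool_rot: [-180.0, 0.1, -8.0]
force: [-3.1, 1.6, 0.7]
grip_width: 0.0005
```

```bash
python3 - <<'E'
from cell import env
from h import *
state()
for n in ("scene","wrist",):
    c=env.read_camera(n); f=c["frame"]
    if n=="scene": f=cv2.resize(f[140:320,230:470],None,fx=3,fy=3,interpolation=cv2.INTER_CUBIC)
    cv2.imwrite(f"pics/{n}3.png",f)
E
```

```text
t 6.6 well xy [ -63.8 -119.8] z 58.21 Fw [-3.24  1.13  0.67] rot [-1.7997e+02  1.0000e-01 -8.0300e+00]
```

View pics/wrist3.png

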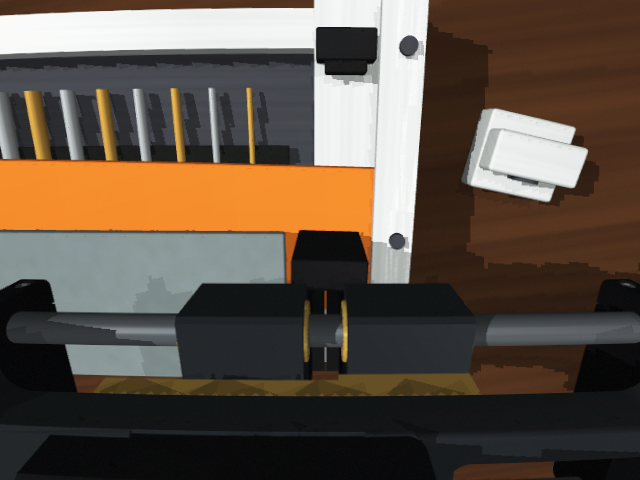

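View pics/scene3.png

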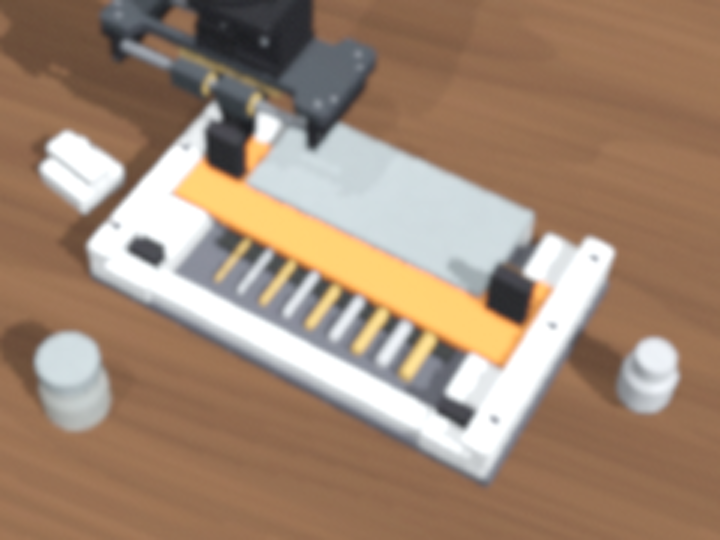

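>>> servo_tool:
  increments:
    - [[0.002, 0, 0, 0, 0, 0, -1], [0.004, 0, 0, 0, 0, 0, -1], [0.006, 0, 0, 0, 0, 0, -1], [0.008, 0, 0, 0, 0, 0, -1], [0.01, 0, 0, 0, 0, 0, -1], [0.011, 0, 0, 0, 0, 0, -1], [0.012, 0, 0, 0, 0, 0, -1]]

```text
time_s: 7.4
tool_pos: [0.5151, -0.0495, 0.0584]
tool_rot: [180.0, 0.0, -8.2]
force: [-2.0, 1.0, -1.4]
grip_width: 0.0005
```

```bash
python3 - <<'E'
from h import *
state()
E
```

```text
t 7.4 well xy [ -51.19 -121.38] z 58.42 Fw [-2.08  0.7  -1.45] rot [ 1.80e+02  2.00e-02 -8.15e+00]
```

>>> servo_tool:
  increments:
    - [[-0.01, 0, 0, 0, 0, 0, -1], [-0.018, -0.012, 0, 0, 0, 0, -1], [-0.018, -0.05, 0, 0, 0, 0, -1], [-0.018, -0.09, 0, 0, 0, 0, -1], [-0.018, -0.13, 0, 0, 0, 0, -1], [-0.018, -0.17, 0, 0, 0, 0, -1], [-0.018, -0.21, 0, 0, 0, 0, -1], [-0.017, -0.235, 0, 0, 0, 0, -1], [-0.014, -0.244, 0, 0, 0, 0, -1], [-0.01, -0.244, 0, 0, 0, 0, -1], [-0.007, -0.244, 0, 0, 0, 0, -1], [-0.005, -0.244, 0, 0, 0, 0, -1], [-0.003, -0.244, 0, 0, 0, 0, -1], [-0.001, -0.244, 0, 0, 0, 0, -1], [0.001, -0.244, 0, 0, 0, 0, -1], [0.003, -0.244, 0, 0, 0, 0, -1], [0.005, -0.244, 0, 0, 0, 0, -1], [0.007, -0.244, 0, 0, 0, 0, -1]]

```text
time_s: 9.2
tool_pos: [0.5567, 0.1912, 0.0583]
tool_rot: [-180.0, 0.0, -8.1]
force: [-2.7, 0.1, -1.2]
grip_width: 0.0007
```

```bash
python3 - <<'E'
from h import *
state()
E
```

```text
t 9.2 well xy [-43.95 122.82] z 58.34 Fw [-2.67 -0.33 -1.15] rot [-1.7999e+02  1.0000e-02 -8.1400e+00]
```

>>> servo_tool:
  increments:
    - [[-0.01, 0, 0, 0, 0, 0, -1], [-0.018, 0.012, 0, 0, 0, 0, -1], [-0.018, 0.05, 0, 0, 0, 0, -1], [-0.018, 0.09, 0, 0, 0, 0, -1], [-0.018, 0.13, 0, 0, 0, 0, -1], [-0.018, 0.17, 0, 0, 0, 0, -1], [-0.018, 0.21, 0, 0, 0, 0, -1], [-0.017, 0.235, 0, 0, 0, 0, -1], [-0.014, 0.244, 0, 0, 0, 0, -1], [-0.01, 0.244, 0, 0, 0, 0, -1], [-0.007, 0.244, 0, 0, 0, 0, -1], [-0.005, 0.244, 0, 0, 0, 0, -1], [-0.003, 0.244, 0, 0, 0, 0, -1], [-0.001, 0.244, 0, 0, 0, 0, -1], [0.001, 0.244, 0, 0, 0, 0, -1], [0.003, 0.244, 0, 0, 0, 0, -1], [0.005, 0.244, 0, 0, 0, 0, -1], [0.007, 0.244, 0, 0, 0, 0, -1]]

```text
time_s: 11.0
tool_pos: [0.529, -0.0517, 0.0583]
tool_rot: [180.0, 0.0, -8.2]
force: [-1.6, 1.0, -1.4]
grip_width: 0.0008
```

```bash
python3 - <<'E'
from h import *
state()
E
```

```text
t 11.0 well xy [ -37.05 -121.53] z 58.31 Fw [-1.75  0.73 -1.45] rot [ 1.7999e+02  1.0000e-02 -8.1600e+00]
```

Same stroke works; now left to about −30.

>>> servo_tool:
  increments:
    - [[-0.01, 0, 0, 0, 0, 0, -1], [-0.018, -0.012, 0, 0, 0, 0, -1], [-0.018, -0.05, 0, 0, 0, 0, -1], [-0.018, -0.09, 0, 0, 0, 0, -1], [-0.018, -0.13, 0, 0, 0, 0, -1], [-0.018, -0.17, 0, 0, 0, 0, -1], [-0.018, -0.21, 0, 0, 0, 0, -1], [-0.017, -0.235, 0, 0, 0, 0, -1], [-0.014, -0.244, 0, 0, 0, 0, -1], [-0.01, -0.244, 0, 0, 0, 0, -1], [-0.007, -0.244, 0, 0, 0, 0, -1], [-0.005, -0.244, 0, 0, 0, 0, -1], [-0.003, -0.244, 0, 0, 0, 0, -1], [-0.001, -0.244, 0, 0, 0, 0, -1], [0.001, -0.244, 0, 0, 0, 0, -1], [0.003, -0.244, 0, 0, 0, 0, -1], [0.005, -0.244, 0, 0, 0, 0, -1], [0.007, -0.244, 0, 0, 0, 0, -1]]

```text
time_s: 12.8
tool_pos: [0.5706, 0.1891, 0.0583]
tool_rot: [-180.0, 0.0, -8.1]
force: [-1.9, 0.2, -0.7]
grip_width: 0.0004
```

```bash
python3 - <<'E'
from cell import env
from h import *
state()
for n in ("scene","wrist",):
    c=env.read_camera(n); f=c["frame"]
    if n=="scene": f=cv2.resize(f[140:320,230:470],None,fx=3,fy=3,interpolation=cv2.INTER_CUBIC)
    cv2.imwrite(f"pics/{n}4.png",f)
E
```

```text
t 12.8 well xy [-29.92 122.69] z 58.31 Fw [-1.91 -0.09 -0.73] rot [-1.80e+02  1.00e-02 -8.15e+00]
```

View pics/scene4.png

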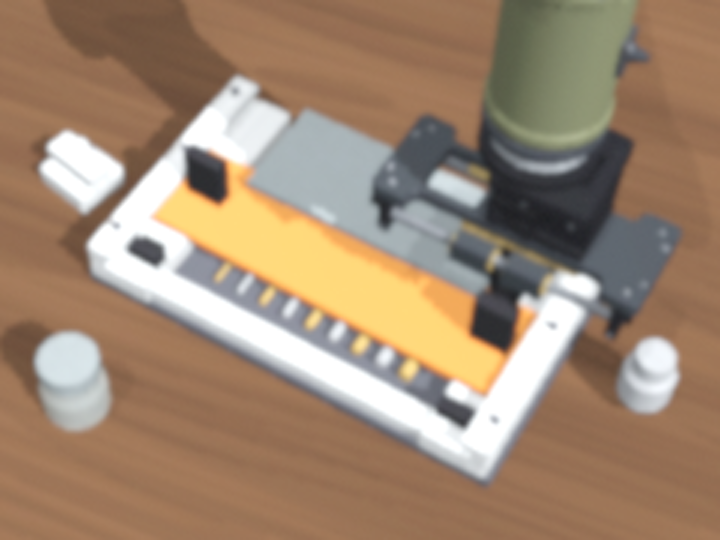

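View pics/wrist4.png

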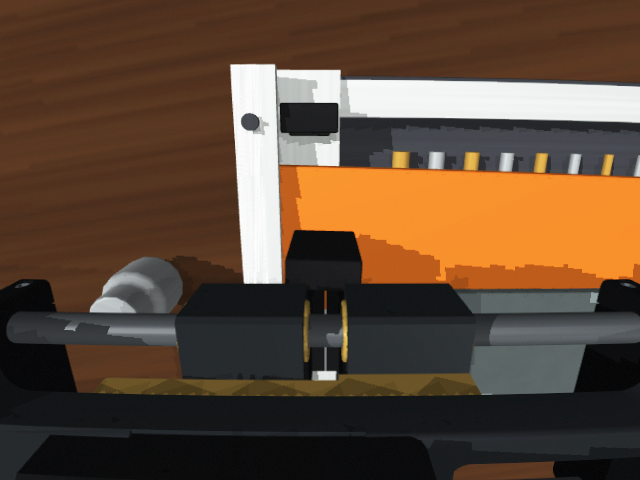

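>>> servo_tool:
  increments:
    - [[-0.01, 0, 0, 0, 0, 0, -1], [-0.018, 0.012, 0, 0, 0, 0, -1], [-0.018, 0.05, 0, 0, 0, 0, -1], [-0.018, 0.09, 0, 0, 0, 0, -1], [-0.018, 0.13, 0, 0, 0, 0, -1], [-0.018, 0.17, 0, 0, 0, 0, -1], [-0.018, 0.21, 0, 0, 0, 0, -1], [-0.017, 0.235, 0, 0, 0, 0, -1], [-0.014, 0.244, 0, 0, 0, 0, -1], [-0.01, 0.244, 0, 0, 0, 0, -1], [-0.007, 0.244, 0, 0, 0, 0, -1], [-0.005, 0.244, 0, 0, 0, 0, -1], [-0.003, 0.244, 0, 0, 0, 0, -1], [-0.001, 0.244, 0, 0, 0, 0, -1], [0.001, 0.244, 0, 0, 0, 0, -1], [0.003, 0.244, 0, 0, 0, 0, -1], [0.005, 0.244, 0, 0, 0, 0, -1], [0.006, 0.244, 0, 0, 0, 0, -1]]

```text
time_s: 14.7
tool_pos: [0.5419, -0.0534, 0.0583]
tool_rot: [180.0, 0.0, -8.2]
force: [-2.9, 1.3, -0.0]
grip_width: 0.0005
```

```bash
python3 - <<'E'
from h import *
state()
E
```

```text
t 14.7 well xy [ -24.06 -121.47] z 58.31 Fw [-3.06  0.83 -0.05] rot [ 1.80e+02  2.00e-02 -8.16e+00]
```

>>> servo_tool:
  increments:
    - [[-0.01, 0, 0, 0, 0, 0, -1], [-0.016, -0.012, 0, 0, 0, 0, -1], [-0.016, -0.05, 0, 0, 0, 0, -1], [-0.016, -0.09, 0, 0, 0, 0, -1], [-0.016, -0.13, 0, 0, 0, 0, -1], [-0.016, -0.17, 0, 0, 0, 0, -1], [-0.016, -0.21, 0, 0, 0, 0, -1], [-0.015, -0.235, 0, 0, 0, 0, -1], [-0.013, -0.244, 0, 0, 0, 0, -1], [-0.01, -0.244, 0, 0, 0, 0, -1], [-0.007, -0.244, 0, 0, 0, 0, -1], [-0.005, -0.244, 0, 0, 0, 0, -1], [-0.003, -0.244, 0, 0, 0, 0, -1], [-0.001, -0.244, 0, 0, 0, 0, -1], [0.001, -0.244, 0, 0, 0, 0, -1], [0.003, -0.244, 0, 0, 0, 0, -1], [0.004, -0.244, 0, 0, 0, 0, -1]]

```text
time_s: 16.4
tool_pos: [0.5805, 0.1874, 0.0583]
tool_rot: [180.0, 0.0, -8.2]
force: [-2.7, -0.1, 0.1]
grip_width: 0.0008
```

```bash
python3 - <<'E'
from h import *
state()
E
```

```text
t 16.4 well xy [-19.87 122.43] z 58.27 Fw [-2.65 -0.53  0.08] rot [ 1.7999e+02  2.0000e-02 -8.1700e+00]
```

>>> servo_tool:
  increments:
    - [[-0.008, 0, 0, 0, 0, 0, -1], [-0.014, 0.012, 0, 0, 0, 0, -1], [-0.014, 0.05, 0, 0, 0, 0, -1], [-0.014, 0.09, 0, 0, 0, 0, -1], [-0.014, 0.13, 0, 0, 0, 0, -1], [-0.014, 0.17, 0, 0, 0, 0, -1], [-0.014, 0.21, 0, 0, 0, 0, -1], [-0.013, 0.235, 0, 0, 0, 0, -1], [-0.011, 0.244, 0, 0, 0, 0, -1], [-0.008, 0.244, 0, 0, 0, 0, -1], [-0.006, 0.244, 0, 0, 0, 0, -1], [-0.004, 0.244, 0, 0, 0, 0, -1], [-0.003, 0.244, 0, 0, 0, 0, -1], [-0.002, 0.244, 0, 0, 0, 0, -1], [-0.001, 0.244, 0, 0, 0, 0, -1], [0, 0.244, 0, 0, 0, 0, -1]]

```text
time_s: 18.0
tool_pos: [0.5456, -0.0533, 0.0582]
tool_rot: [-180.0, 0.0, -8.1]
force: [-1.7, 1.5, -0.6]
grip_width: 0.0003
```

```bash
python3 - <<'E'
from cell import env
from h import *
state()
for n in ("wrist",):
    c=env.read_camera(n); f=c["frame"]
    cv2.imwrite(f"pics/{n}5.png",f)
E
```

```text
t 18.0 well xy [ -20.44 -120.81] z 58.23 Fw [-1.85  1.24 -0.58] rot [-1.7999e+02  4.0000e-02 -8.1000e+00]
```

View pics/wrist5.png

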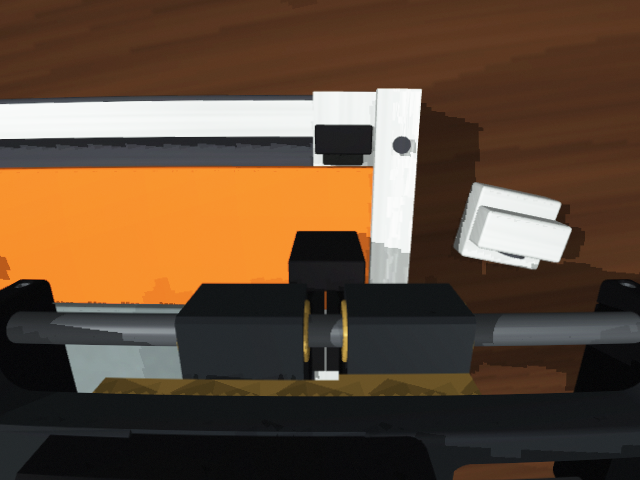

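>>> servo_tool:
  increments:
    - [[0.0005, 0, 0, 0, 0, 0, -1], [0.001, 0, 0, 0, 0, 0, -1], [0.001, 0, 0, 0, 0, 0, -1]]

```text
time_s: 18.35
tool_pos: [0.5468, -0.0542, 0.0584]
tool_rot: [180.0, 0.0, -8.2]
force: [-1.3, 0.8, -0.3]
grip_width: 0.0008
```

```bash
python3 - <<'E'
from h import *
state()
E
```

```text
t 18.35 well xy [ -19.15 -121.58] z 58.42 Fw [-1.38  0.61 -0.29] rot [ 1.7998e+02  1.0000e-02 -8.1500e+00]
```

>>> servo_tool:
  increments:
    - [[0.0005, 0, 0, 0, 0, 0, -1], [0.001, 0, 0, 0, 0, 0, -1], [0.001, 0, 0, 0, 0, 0, -1]]

```text
time_s: 18.65
tool_pos: [0.5468, -0.0543, 0.0584]
tool_rot: [180.0, 0.1, -8.2]
force: [-5.4, 0.4, 1.3]
grip_width: 0.0003
```

```bash
python3 - <<'E'
from h import *
state()
E
```

```text
t 18.65 well xy [ -19.06 -121.62] z 58.4 Fw [-5.39 -0.36  1.28] rot [ 1.7996e+02  1.2000e-01 -8.1500e+00]
```

>>> servo_tool:
  increments:
    - [[-0.008, 0, 0, 0, 0, 0, -1], [-0.014, -0.012, 0, 0, 0, 0, -1], [-0.014, -0.05, 0, 0, 0, 0, -1], [-0.014, -0.09, 0, 0, 0, 0, -1], [-0.014, -0.13, 0, 0, 0, 0, -1], [-0.014, -0.17, 0, 0, 0, 0, -1], [-0.014, -0.21, 0, 0, 0, 0, -1], [-0.013, -0.235, 0, 0, 0, 0, -1], [-0.01, -0.244, 0, 0, 0, 0, -1], [-0.007, -0.244, 0, 0, 0, 0, -1], [-0.005, -0.244, 0, 0, 0, 0, -1], [-0.003, -0.244, 0, 0, 0, 0, -1], [-0.002, -0.244, 0, 0, 0, 0, -1], [-0.001, -0.244, 0, 0, 0, 0, -1], [0, -0.244, 0, 0, 0, 0, -1], [0, -0.244, 0, 0, 0, 0, -1]]

```text
time_s: 20.25
tool_pos: [0.5821, 0.187, 0.0583]
tool_rot: [180.0, 0.0, -8.2]
force: [-1.4, -1.3, -0.7]
grip_width: 0.0002
```

```bash
python3 - <<'E'
from cell import env
from h import *
state()
for n in ("wrist",):
    c=env.read_camera(n); f=c["frame"]
    cv2.imwrite(f"pics/{n}6.png",f)
E
```

```text
t 20.25 well xy [-18.18 122.18] z 58.26 Fw [-1.21 -1.5  -0.7 ] rot [ 1.7997e+02  4.0000e-02 -8.1700e+00]
```

View pics/wrist6.png

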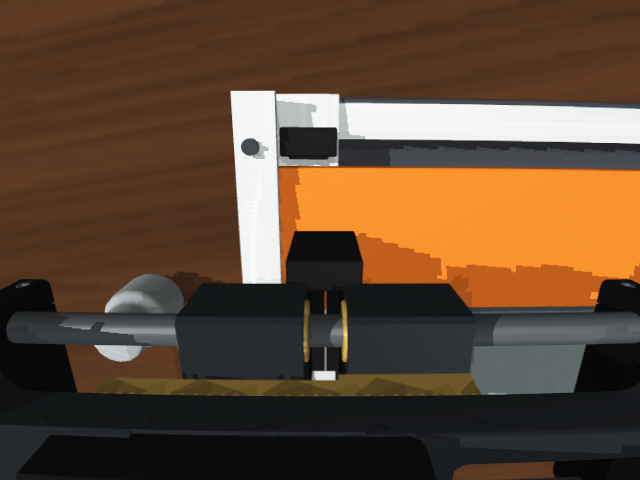

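>>> servo_tool:
  increments:
    - [[0.001, 0, 0, 0, 0, 0, -1], [0.002, 0, 0, 0, 0, 0, -1], [0.0025, 0, 0, 0, 0, 0, -1], [0.003, 0, 0, 0, 0, 0, -1], [0.003, 0, 0, 0, 0, 0, -1]]

```text
time_s: 20.8
tool_pos: [0.5855, 0.1873, 0.0585]
tool_rot: [-180.0, -0.0, -8.1]
force: [-0.7, -0.2, -0.9]
grip_width: 0.0001
```

```bash
python3 - <<'E'
from h import *
state()
E
```

```text
t 20.8 well xy [-14.93 122.96] z 58.53 Fw [-0.7  -0.31 -0.93] rot [-1.7998e+02 -1.0000e-02 -8.1400e+00]
```

>>> servo_tool:
  increments:
    - [[0.0005, 0, 0, 0, 0, 0, -1], [0.001, 0, 0, 0, 0, 0, -1], [0.001, 0, 0, 0, 0, 0, -1]]

```text
time_s: 21.1
tool_pos: [0.5861, 0.1872, 0.0585]
tool_rot: [-180.0, 0.0, -8.1]
force: [-2.1, -0.2, -0.0]
grip_width: 0.0004
```

```bash
python3 - <<'E'
from h import *
state()
E
```

```text
t 21.1 well xy [-14.32 122.97] z 58.54 Fw [-2.08 -0.49 -0.04] rot [-1.7999e+02  3.0000e-02 -8.1300e+00]
```

>>> servo_tool:
  increments:
    - [[0.0005, 0, 0, 0, 0, 0, -1], [0.001, 0, 0, 0, 0, 0, -1], [0.001, 0, 0, 0, 0, 0, -1]]

```text
time_s: 21.4
tool_pos: [0.5861, 0.1872, 0.0585]
tool_rot: [180.0, 0.1, -8.1]
force: [-5.8, 0.5, 2.4]
grip_width: 0.0002
```

```bash
python3 - <<'E'
from cell import env
from h import *
state()
c=env.read_camera("wrist"); f=c["frame"]
cv2.imwrite(f"pics/wrist7.png",f)
E
```

```text
t 21.4 well xy [-14.29 122.97] z 58.48 Fw [-5.8  -0.3   2.39] rot [ 1.7997e+02  1.3000e-01 -8.1100e+00]
```

View pics/wrist7.png

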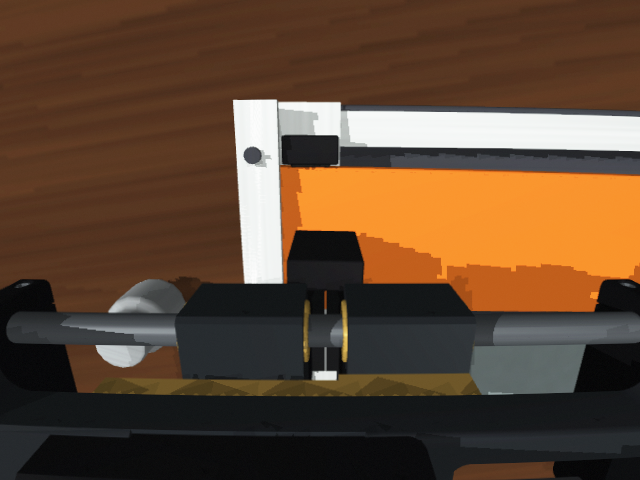

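>>> servo_tool:
  increments:
    - [[-0.008, 0, 0, 0, 0, 0, -1], [-0.017, 0.012, 0, 0, 0, 0, -1], [-0.017, 0.05, 0, 0, 0, 0, -1], [-0.017, 0.09, 0, 0, 0, 0, -1], [-0.017, 0.13, 0, 0, 0, 0, -1], [-0.017, 0.17, 0, 0, 0, 0, -1], [-0.017, 0.21, 0, 0, 0, 0, -1], [-0.016, 0.235, 0, 0, 0, 0, -1], [-0.014, 0.244, 0, 0, 0, 0, -1], [-0.011, 0.244, 0, 0, 0, 0, -1], [-0.009, 0.244, 0, 0, 0, 0, -1], [-0.008, 0.244, 0, 0, 0, 0, -1], [-0.007, 0.244, 0, 0, 0, 0, -1], [-0.0065, 0.244, 0, 0, 0, 0, -1], [-0.006, 0.244, 0, 0, 0, 0, -1], [-0.006, 0.244, 0, 0, 0, 0, -1]]

```text
time_s: 23.05
tool_pos: [0.5468, -0.0537, 0.0584]
tool_rot: [-180.0, 0.0, -8.1]
force: [-0.6, -0.4, -0.3]
grip_width: 0.0003
```

```bash
python3 - <<'E'
from cell import env
from h import *
state()
c=env.read_camera("wrist"); f=c["frame"]
cv2.imwrite(f"pics/wrist8.png",f)
E
```

```text
t 23.05 well xy [ -19.2  -121.06] z 58.44 Fw [-0.57 -0.5  -0.29] rot [-1.80e+02  1.00e-02 -8.12e+00]
```

View pics/wrist8.png

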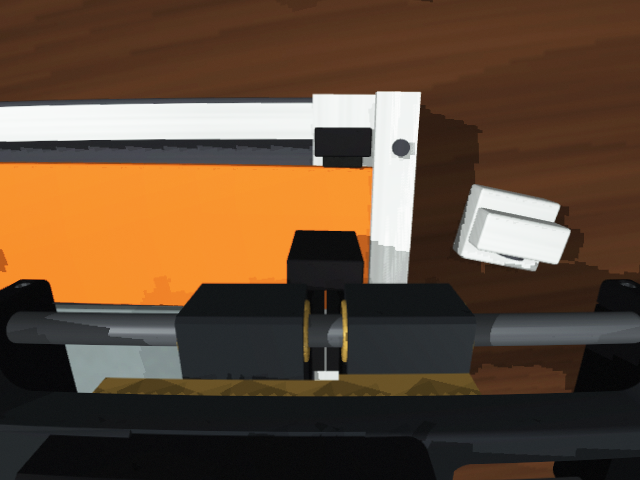

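>>> servo_tool:
  increments:
    - [[0.0005, 0, 0, 0, 0, 0, -1], [0.001, 0, 0, 0, 0, 0, -1], [0.001, 0, 0, 0, 0, 0, -1], [0.001, 0, 0, 0, 0, 0, -1]]

```text
time_s: 23.5
tool_pos: [0.5469, -0.0539, 0.0584]
tool_rot: [180.0, 0.1, -8.1]
force: [-4.3, 1.5, 3.4]
grip_width: 0.0004
```

```bash
python3 - <<'E'
from h import *
state()
E
```

```text
t 23.5 well xy [ -19.04 -121.27] z 58.38 Fw [-4.43  0.88  3.38] rot [ 1.7999e+02  1.1000e-01 -8.1400e+00]
```

>>> servo_tool:
  increments:
    - [[-0.008, 0, 0, 0, 0, 0, -1], [-0.014, -0.012, 0, 0, 0, 0, -1], [-0.014, -0.05, 0, 0, 0, 0, -1], [-0.013, -0.09, 0, 0, 0, 0, -1], [-0.012, -0.13, 0, 0, 0, 0, -1], [-0.011, -0.17, 0, 0, 0, 0, -1], [-0.01, -0.21, 0, 0, 0, 0, -1], [-0.009, -0.235, 0, 0, 0, 0, -1], [-0.007, -0.244, 0, 0, 0, 0, -1], [-0.004, -0.244, 0, 0, 0, 0, -1], [-0.001, -0.244, 0, 0, 0, 0, -1], [0.001, -0.244, 0, 0, 0, 0, -1], [0.002, -0.244, 0, 0, 0, 0, -1], [0.003, -0.244, 0, 0, 0, 0, -1], [0.003, -0.244, 0, 0, 0, 0, -1]]

```text
time_s: 25.0
tool_pos: [0.5856, 0.1862, 0.0585]
tool_rot: [180.0, -0.0, -8.2]
force: [-0.8, -0.1, -0.1]
grip_width: 0.0004
```

```bash
python3 - <<'E'
from h import *
state()
E
```

```text
t 25.0 well xy [-14.68 121.96] z 58.54 Fw [-0.78 -0.21 -0.1 ] rot [ 1.7999e+02 -1.0000e-02 -8.2100e+00]
```

>>> servo_tool:
  increments:
    - [[0.0005, 0, 0, 0, 0, 0, -1], [0.001, 0, 0, 0, 0, 0, -1], [0.0015, 0, 0, 0, 0, 0, -1], [0.0015, 0, 0, 0, 0, 0, -1], [0.0015, 0, 0, 0, 0, 0, -1]]

```text
time_s: 25.5
tool_pos: [0.5861, 0.1868, 0.0584]
tool_rot: [180.0, 0.1, -8.1]
force: [-3.2, -0.6, 2.0]
grip_width: 0.0004
```

```bash
python3 - <<'E'
from h import *
state()
E
```

```text
t 25.5 well xy [-14.28 122.6 ] z 58.39 Fw [-3.08 -1.04  1.99] rot [ 1.7996e+02  8.0000e-02 -8.1300e+00]
```

>>> servo_tool:
  increments:
    - [[0.0005, 0, 0, 0, 0, 0, -1], [0.001, 0, 0, 0, 0, 0, -1], [0.001, 0, 0, 0, 0, 0, -1], [0.001, 0, 0, 0, 0, 0, -1]]

```text
time_s: 25.9
tool_pos: [0.5861, 0.1868, 0.0584]
tool_rot: [179.9, 0.2, -8.1]
force: [-7.0, -0.4, 4.5]
grip_width: 0.0005
```

```bash
python3 - <<'E'
from h import *
state()
E
```

```text
t 25.9 well xy [-14.23 122.63] z 58.35 Fw [-6.88 -1.41  4.49] rot [179.93   0.18  -8.12]
```

>>> servo_tool:
  increments:
    - [[0.0003, 0, -0.0005, 0, 0, 0, -1], [0.0006, 0, -0.001, 0, 0, 0, -1], [0.0006, 0, -0.001, 0, 0, 0, -1], [0.0006, 0, -0.001, 0, 0, 0, -1]]

```text
time_s: 26.3
tool_pos: [0.5862, 0.1868, 0.0585]
tool_rot: [179.9, 0.2, -8.1]
force: [-6.2, 0.4, -0.2]
grip_width: 0.0003
```

```bash
python3 - <<'E'
from h import *
state()
E
```

```text
t 26.3 well xy [-14.18 122.63] z 58.48 Fw [-6.24 -0.51 -0.2 ] rot [179.93   0.25  -8.11]
```

>>> servo_tool:
  increments:
    - [[0.0006, 0, -0.0002, 0, 0, 0, -1], [0.0012, 0, -0.0005, 0, 0, 0, -1], [0.0018, 0, -0.0007, 0, 0, 0, -1], [0.0018, 0, -0.0007, 0, 0, 0, -1]]

```text
time_s: 26.7
tool_pos: [0.5866, 0.1868, 0.0589]
tool_rot: [179.9, 0.4, -8.1]
force: [-8.8, -0.4, 2.0]
grip_width: 0.0004
```

```bash
python3 - <<'E'
from h import *
state()
E
```

```text
t 26.7 well xy [-13.78 122.62] z 58.87 Fw [-8.66 -1.65  1.96] rot [179.89   0.4   -8.09]
```

>>> servo_tool:
  increments:
    - [[0.0006, 0, -0.0002, 0, 0, 0, -1], [0.0006, 0, -0.0002, 0, 0, 0, -1]]

```text
time_s: 26.9
tool_pos: [0.5867, 0.1867, 0.059]
tool_rot: [179.9, 0.5, -8.1]
force: [-9.5, -0.5, 1.7]
grip_width: 0.0002
```

```bash
python3 - <<'E'
from h import *
state()
E
```

```text
t 26.9 well xy [-13.67 122.61] z 58.99 Fw [-9.33 -1.82  1.7 ] rot [179.87   0.45  -8.08]
```

>>> servo_tool:
  increments:
    - [[0.0006, 0, -0.0001, 0, 0, 0, -1], [0.0006, 0, -0.0001, 0, 0, 0, -1]]

```text
time_s: 27.1
tool_pos: [0.5868, 0.1867, 0.0591]
tool_rot: [179.9, 0.5, -8.1]
force: [-12.0, -0.1, 3.6]
grip_width: 0.0004
```

```bash
python3 - <<'E'
from h import *
state()
E
```

```text
t 27.1 well xy [-13.58 122.6 ] z 59.05 Fw [-11.88  -1.76   3.57] rot [179.85   0.51  -8.08]
```

>>> servo_tool:
  increments:
    - [[-0.0001, 0, -0.0001, 0, 0, 0, -1], [-0.0001, 0, -0.0001, 0, 0, 0, -1]]

```text
time_s: 27.3
tool_pos: [0.5868, 0.1868, 0.0591]
tool_rot: [179.9, 0.5, -8.1]
force: [-10.7, 0.3, 2.0]
grip_width: 0.0005
```

```bash
python3 - <<'E'
from h import *
state()
E
```

```text
t 27.3 well xy [-13.54 122.64] z 59.11 Fw [-10.66  -1.25   2.03] rot [179.86   0.49  -8.07]
```

Good; hold there, reading in between.

>>> servo_tool:
  increments:
    - [[0, 0, 0, 0, 0, 0, -1], [0, 0, 0, 0, 0, 0, -1], [0, 0, 0, 0, 0, 0, -1], [0, 0, 0, 0, 0, 0, -1]]

```text
time_s: 27.7
tool_pos: [0.5869, 0.1867, 0.0591]
tool_rot: [179.9, 0.5, -8.1]
force: [-10.0, 0.2, 1.9]
grip_width: 0.0003
```

>>> servo_tool:
  increments:
    - [[0, 0, 0, 0, 0, 0, -1], [0, 0, 0, 0, 0, 0, -1], [0, 0, 0, 0, 0, 0, -1]]

```text
time_s: 28.0
tool_pos: [0.5869, 0.1867, 0.0591]
tool_rot: [179.9, 0.5, -8.1]
force: [-10.5, -0.2, 2.5]
grip_width: 0.0003
```

>>> servo_tool:
  increments:
    - [[0.0002, 0, 0, 0, 0, 0, -1], [0.0002, 0, 0, 0, 0, 0, -1], [0.0002, 0, 0, 0, 0, 0, -1], [0.0002, 0, 0, 0, 0, 0, -1]]

```text
time_s: 28.4
tool_pos: [0.5869, 0.1868, 0.0591]
tool_rot: [179.9, 0.5, -8.1]
force: [-10.5, -0.9, 3.5]
grip_width: 0.0002
```

>>> servo_tool:
  increments:
    - [[0, 0, 0, 0, 0, 0, -1], [0, 0, 0, 0, 0, 0, -1], [0, 0, 0, 0, 0, 0, -1], [0, 0, 0, 0, 0, 0, -1]]

```text
time_s: 28.8
tool_pos: [0.5869, 0.1867, 0.0591]
tool_rot: [179.9, 0.5, -8.1]
force: [-10.4, -0.8, 2.9]
grip_width: 0.0002
```

>>> servo_tool:
  increments:
    - [[0, 0, 0, 0, 0, 0, -1], [0, 0, 0, 0, 0, 0, -1], [0, 0, 0, 0, 0, 0, -1], [0, 0, 0, 0, 0, 0, -1]]

```text
time_s: 29.2
tool_pos: [0.587, 0.1867, 0.0591]
tool_rot: [179.9, 0.5, -8.1]
force: [-10.5, 0.0, 3.2]
grip_width: 0.0005
```

```bash
python3 - <<'E'
from h import *
state()
E
```

```text
t 29.2 well xy [-13.36 122.65] z 59.14 Fw [-10.41  -1.47   3.19] rot [179.86   0.49  -8.07]
```

```bash
python3 - <<'E'
from cell import env
from h import *
a=cv2.imread("pics/wrist7.png")[120:260,220:420]
c=env.read_camera("wrist"); f=c["frame"]; cv2.imwrite("pics/wrist9f.png",f)
b=f[120:260,220:420]
cv2.imwrite("pics/wrist9.png",cv2.resize(np.hstack([a,b]),None,fx=2,fy=2,interpolation=cv2.INTER_CUBIC))
state()
E
```

```text
t 29.25 well xy [-13.38 122.65] z 59.11 Fw [-10.54  -1.03   3.47] rot [179.86   0.5   -8.08]
```

View pics/wrist9.png

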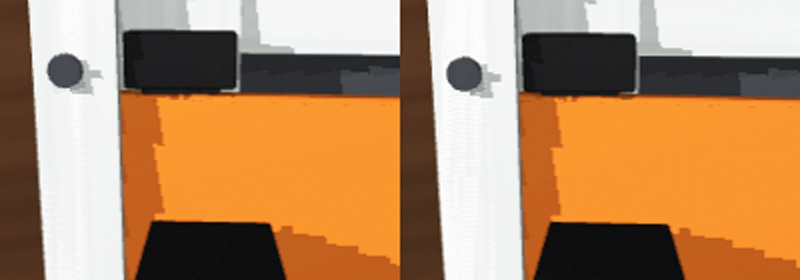

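>>> servo_tool:
  increments:
    - [[-0.008, 0, 0.001, 0, 0, 0, -1], [-0.02, 0.006, 0.001, 0, 0, 0, -1], [-0.022, 0.045, 0.001, 0, 0, 0, -1], [-0.022, 0.09, 0.001, 0, 0, 0, -1], [-0.022, 0.13, 0.001, 0, 0, 0, -1], [-0.022, 0.17, 0.001, 0, 0, 0, -1], [-0.022, 0.21, 0.001, 0, 0, 0, -1], [-0.02, 0.235, 0.001, 0, 0, 0, -1], [-0.018, 0.244, 0.001, 0, 0, 0, -1], [-0.015, 0.244, 0.001, 0, 0, 0, -1], [-0.013, 0.244, 0.001, 0, 0, 0, -1], [-0.012, 0.244, 0.001, 0, 0, 0, -1], [-0.011, 0.244, 0.001, 0, 0, 0, -1], [-0.0105, 0.244, 0.001, 0, 0, 0, -1], [-0.0105, 0.244, 0.001, 0, 0, 0, -1], [-0.0105, 0.244, 0.001, 0, 0, 0, -1]]

```text
time_s: 30.85
tool_pos: [0.5465, -0.0537, 0.0596]
tool_rot: [180.0, 0.0, -8.1]
force: [0.2, -0.5, -0.4]
grip_width: 0.0005
```

```bash
python3 - <<'E'
from h import *
state()
E
```

```text
t 30.85 well xy [ -19.5  -121.05] z 59.58 Fw [ 0.31 -0.46 -0.43] rot [ 1.80e+02  1.00e-02 -8.12e+00]
```

>>> servo_tool:
  increments:
    - [[0.0005, 0, 0, 0, 0, 0, -1], [0.001, 0, 0, 0, 0, 0, -1], [0.0015, 0, -0.0002, 0, 0, 0, -1], [0.002, 0, -0.0005, 0, 0, 0, -1], [0.0025, 0, -0.0007, 0, 0, 0, -1], [0.0025, 0, -0.0007, 0, 0, 0, -1]]

```text
time_s: 31.45
tool_pos: [0.547, -0.054, 0.0596]
tool_rot: [180.0, 0.2, -8.1]
force: [-7.1, 0.6, 1.2]
grip_width: 0.0006
```

```bash
python3 - <<'E'
from h import *
state()
E
```

```text
t 31.45 well xy [ -18.92 -121.31] z 59.56 Fw [-7.17 -0.38  1.16] rot [179.98   0.25  -8.15]
```

>>> servo_tool:
  increments:
    - [[0.0006, 0, -0.0002, 0, 0, 0, -1], [0.0011, 0, -0.0003, 0, 0, 0, -1], [0.0011, 0, -0.0003, 0, 0, 0, -1]]

```text
time_s: 31.75
tool_pos: [0.5471, -0.054, 0.0596]
tool_rot: [180.0, 0.4, -8.1]
force: [-7.8, 0.7, 2.5]
grip_width: 0.0005
```

```bash
python3 - <<'E'
from h import *
state()
E
```

```text
t 31.75 well xy [ -18.83 -121.35] z 59.6 Fw [-7.84 -0.38  2.47] rot [179.97   0.38  -8.15]
```

>>> servo_tool:
  increments:
    - [[0.0005, 0, -0.0002, 0, 0, 0, -1], [0.0008, 0, -0.0003, 0, 0, 0, -1], [0.0008, 0, -0.0003, 0, 0, 0, -1]]

```text
time_s: 32.05
tool_pos: [0.5473, -0.0541, 0.0598]
tool_rot: [180.0, 0.4, -8.1]
force: [-10.6, 1.2, 4.5]
grip_width: 0.0007
```

```bash
python3 - <<'E'
from h import *
state()
E
```

```text
t 32.05 well xy [ -18.66 -121.34] z 59.79 Fw [-10.71  -0.29   4.5 ] rot [179.96   0.45  -8.15]
```

>>> servo_tool:
  increments:
    - [[0.0002, 0, -0.0002, 0, 0, 0, -1], [0.0002, 0, -0.0002, 0, 0, 0, -1], [0.0002, 0, -0.0002, 0, 0, 0, -1]]

```text
time_s: 32.35
tool_pos: [0.5473, -0.0541, 0.0599]
tool_rot: [180.0, 0.5, -8.1]
force: [-8.8, 2.2, 1.8]
grip_width: 0.0005
```

```bash
python3 - <<'E'
from h import *
state()
E
```

```text
t 32.35 well xy [ -18.6  -121.35] z 59.87 Fw [-9.04  0.9   1.8 ] rot [179.96   0.46  -8.15]
```

>>> servo_tool:
  increments:
    - [[0.0003, 0, 0, 0, 0, 0, -1], [0.0005, 0, 0, 0, 0, 0, -1], [0.0005, 0, 0, 0, 0, 0, -1]]

```text
time_s: 32.65
tool_pos: [0.5474, -0.0541, 0.0599]
tool_rot: [180.0, 0.5, -8.1]
force: [-11.1, 1.2, 4.2]
grip_width: 0.0006
```

```bash
python3 - <<'E'
from h import *
state()
E
```

```text
t 32.65 well xy [ -18.51 -121.36] z 59.89 Fw [-11.14  -0.36   4.23] rot [179.95   0.52  -8.15]
```

>>> servo_tool:
  increments:
    - [[0, 0, 0, 0, 0, 0, -1], [0, 0, 0, 0, 0, 0, -1], [0, 0, 0, 0, 0, 0, -1]]

```text
time_s: 32.95
tool_pos: [0.5475, -0.0541, 0.0599]
tool_rot: [179.9, 0.5, -8.1]
force: [-11.7, 1.6, 4.3]
grip_width: 0.0001
```

>>> servo_tool:
  increments:
    - [[0, 0, 0, 0, 0, 0, -1], [0, 0, 0, 0, 0, 0, -1], [0, 0, 0, 0, 0, 0, -1]]

```text
time_s: 33.25
tool_pos: [0.5475, -0.0541, 0.0599]
tool_rot: [180.0, 0.5, -8.1]
force: [-9.5, 0.8, 4.4]
grip_width: 0.0005
```

>>> servo_tool:
  increments:
    - [[0, 0, 0, 0, 0, 0, -1], [0, 0, 0, 0, 0, 0, -1], [0, 0, 0, 0, 0, 0, -1]]

```text
time_s: 33.55
tool_pos: [0.5475, -0.0541, 0.0599]
tool_rot: [180.0, 0.5, -8.1]
force: [-10.5, 1.8, 3.9]
grip_width: 0.0002
```

>>> servo_tool:
  increments:
    - [[0.0001, 0, 0, 0, 0, 0, -1], [0.0001, 0, 0, 0, 0, 0, -1], [0.0001, 0, 0, 0, 0, 0, -1]]

```text
time_s: 33.85
tool_pos: [0.5475, -0.0541, 0.0599]
tool_rot: [179.9, 0.5, -8.1]
force: [-10.8, 1.5, 3.8]
grip_width: 0.0004
```

>>> servo_tool:
  increments:
    - [[0, 0, 0, 0, 0, 0, -1], [0, 0, 0, 0, 0, 0, -1], [0, 0, 0, 0, 0, 0, -1]]

```text
time_s: 34.15
tool_pos: [0.5475, -0.0541, 0.0599]
tool_rot: [179.9, 0.5, -8.1]
force: [-10.5, 2.4, 3.9]
grip_width: 0.0004
```

```bash
python3 - <<'E'
from cell import env
from h import *
state()
c=env.read_camera("wrist"); f=c["frame"]; cv2.imwrite("pics/wrist10.png",f)
E
```

```text
t 34.15 well xy [ -18.42 -121.38] z 59.85 Fw [-10.7    0.88   3.86] rot [179.95   0.51  -8.14]
```

View pics/wrist10.png

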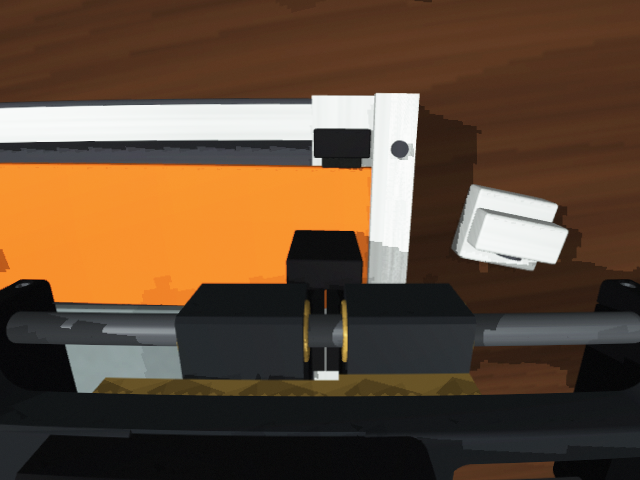

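>>> servo_tool:
  increments:
    - [[-0.003, 0, 0, 0, 0, 0, -1], [-0.012, 0, 0, 0, 0, 0, -1], [-0.025, 0, 0, 0, 0, 0, -1], [-0.038, 0, -0.005, 0, 0, 0, -1], [-0.045, 0, -0.025, 0, 0, 0, -1], [-0.045, -0.02, -0.055, 0, 0, 0, -1], [-0.045, -0.05, -0.085, 0, 0, 0, -1], [-0.045, -0.08, -0.115, 0, 0, 0, -1], [-0.045, -0.1, -0.14, 0, 0, 0, -1], [-0.045, -0.11, -0.15, 0, 0, 0, -1], [-0.045, -0.11, -0.15, 0, 0, 0, -1], [-0.045, -0.11, -0.15, 0, 0, 0, -1]]

```text
time_s: 35.4
tool_pos: [0.5223, 0.0591, 0.2099]
tool_rot: [179.9, 0.1, -8.2]
force: [-0.0, -0.8, -0.3]
grip_width: 0.0002
```

```bash
python3 - <<'E'
from cell import env
from h import *
state()
for n in ("scene","wrist","top"):
    c=env.read_camera(n); f=c["frame"]
    if n=="scene": f=cv2.resize(f[140:320,230:470],None,fx=3,fy=3,interpolation=cv2.INTER_CUBIC)
    if n=="top": f=cv2.resize(f[150:365,160:460],None,fx=2.6,fy=2.6,interpolation=cv2.INTER_CUBIC)
    cv2.imwrite(f"pics/{n}11.png",f)
E
```

```text
t 35.4 well xy [-59.38 -12.84] z 209.94 Fw [ 0.08 -0.83 -0.3 ] rot [ 1.7993e+02  6.0000e-02 -8.2100e+00]
```

View pics/wrist11.png

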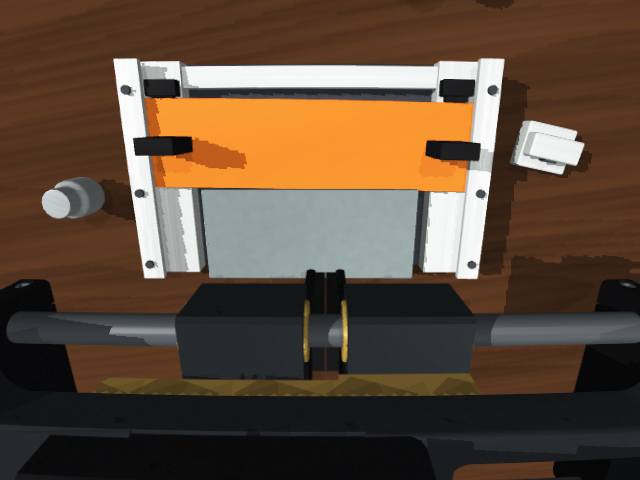

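View pics/top11.png

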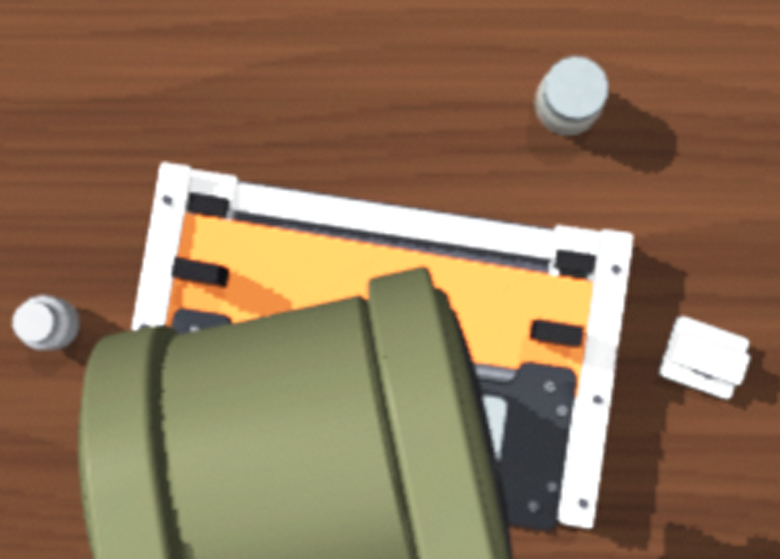

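View pics/scene11.png

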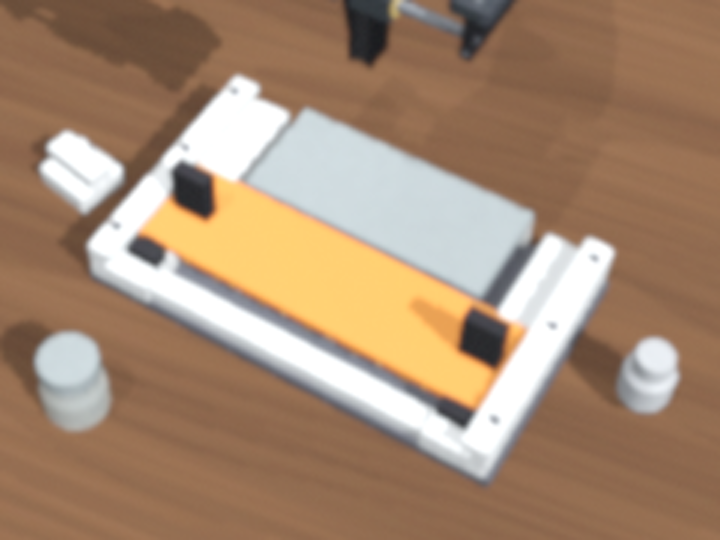

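```bash
python3 - <<'E'
import cv2,numpy as np
f=cv2.imread("pics/wrist11.png")
a=f[60:125,120:220]; b=f[60:125,400:500]
cv2.imwrite("pics/z12.png",cv2.resize(np.hstack([a,b]),None,fx=4,fy=4,interpolation=cv2.INTER_CUBIC))
E
```

```text
(no output)
```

View pics/z12.png

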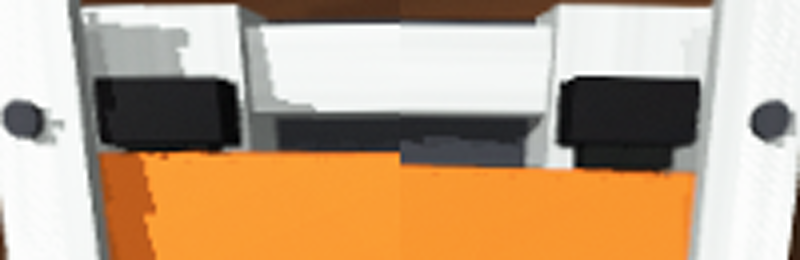

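Zoomed wrist view: the cover's front edge touches the left screw pad (zoom row ≈150) and the right, longer, pad (row ≈170), with no gap at either. The jar, chuck and block are where they started. Handing in.

```bash
python3 - <<'E'
from cell import env
from h import *
state(); print(env.sign_off())
E
```

```text
t 35.55 well xy [-59.7  -13.18] z 209.46 Fw [-0.09  0.24 -0.11] rot [ 1.7995e+02  1.5000e-01 -8.2800e+00]
the job is handed in; nothing more can be done
None
```

The drill-bit well is closed. The cover sits against both stops, and I handed the job in at about 35.6 s of the 72 s allowed.

- **Sliding:** I pushed the left and right tabs in turn with closed fingers, in strokes of about 4 to 15 mm. One tab never led the other by more than about 8 mm, and the cover did not jam.
- **Finding the stops:** The right stop was felt first, with the fingertip at about -19.1 mm in the well's frame. The left was at about -14.3 mm. Light re-checks of about 3 to 4 N met both again at the same places.
- **Final press, left tab:** It held at about 10.4 N for about 1.9 s. Readings ran from 9.9 to 10.7 N, with a peak of 11.9 N just before the hold.
- **Final press, right tab:** It held at about 10.7 N for 1.5 s, with readings from about 9.5 to 11.7 N.

A few single readings in each hold fell just under 10 N. That is about the size of the sensor noise. A vertical force of about 2 to 4.5 N from friction on the tab came with each hold. The fingertip crept about 0.8 mm during the left press and 0.6 mm during the right. I took this as tilt of the tool and cover, because the pictures showed the cover's edge still on the pads.

After backing away, the force read about 0 N. The zoomed wrist picture showed no gap at either screw pad, and the chuck, jar and block looked unmoved.

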